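# Unlock the board case and check in its padlock

### The arm

A 6-joint arm with a two-finger parallel gripper is mounted at the origin on the work surface. World frame = base frame: x ahead of the robot, y to its left, z up, the work surface at z = 0. Lengths are in m, angles in degrees, forces in N, time in s.
With the tool pointing down it reaches from about 0.35 to 0.875 m from the base axis. Payload 4.2 kg.
Tool frame: the origin (TCP) lies midway between the tips of the shut fingers; the grasp point (between the pads) lies r.pinch_z behind it (r.pinch_z is the distance from the TCP to the grasp point, in m); z points along the fingers, y is the direction in which the jaws open and shut (so a half turn about z gives the same grasp; the last joint's range is limited). The gripper opens to 87 mm and grips with 3 to 60 N. Pads are 19 mm wide; open, the fingers measure 117 mm over their backs; the gripper's body (75 mm by 190 mm) begins 51 mm behind the grasp point.
Start: joints at [14.817, 22.042, 0.453, 0, -68.411, -14.817], TCP at [0.625, 0, 0.223] pointing down, gripper open.
Joint ranges: [-179.83, 179.83], [-69.29, 118.12], [-61.27, 80.66], [-181.25, 117.63], [-171.15, -9.14], [-177.46, 177.46]. Speed limits (degrees/s): [159.86, 159.86, 180, 180, 180, 180].

### API

Orientations are given as a 3x3 rotation matrix whose columns are the frame's x, y, z axes.
In Python, from station import r gives the robot as it stands. The module is installed in compiled form; this text tells all that it offers.
- The arm moves only by the tool play_rows, never from a script. Its argument "deltas" is a list of rows, each a list of 7 numbers: the shift along the tool's x, y, z in units of 25 mm (1.0 is 25 mm), then the turn, a rotation vector about the tool's x, y, z in units of 5 degrees (1.0 is 5 degrees), then the finger opening in mm, from 0 to 87. In form: [[tx, ty, tz, wx, wy, wz, fingers], ...]. A call has 1 to 12 rows; each row is the pose to reach, as a shift and turn from the pose commanded when the call began, along the tool's axes at that moment; what a row does not reach only later rows make up. A row lasts 1/10 s, in which the tool goes at most 50 mm and 8.59 degrees, less where a joint would pass 70% of its speed; a pose out of reach is approached as far as the arm can. A call with a gripper value outside its range is refused whole. The fingers move at their own pace and stop on an object; the grip force is fixed at half the most. Time passes only in rows, so rows that repeat a pose let the fingers close. It gives the time, the measured TCP pose, the force and the opening at its end, in the units of the state.
- r.sense(): the state, without advancing time (a new reading comes with each control period).
- r.capture(name): name is "scene" or "side" or "wrist"; returns a dict with "pixels" (400x640x3 uint8, red, green, blue), "camera_matrix" (3x3 intrinsics, pixels), "R" (3x3) and "t" (3): a world point X has camera coordinates R X + t; the wrist camera has in their place "T_tool_cam" (4x4, takes a point from camera to tool coordinates, whose origin is the TCP and whose axes are the flange's). Camera axes: x right, y down, z forward; pixel columns grow to the right and rows downward; lengths in m; the calibration is good to about 2 mm. A picture is of the moment at which its call begins: read the wrist's pose just before it. There is no depth.
- r.finish_job(): hands the job in, once; it reports no verdict.
Trained networks look in the newest picture that a camera, given by its name, has taken for a name from the list of things; names that differ only in an ending like _2 or _b are one class to them, and where a whole thing is asked for, a point or a joint stands for the part that bears it (a point fixed in the world has none). Each returns a list of dicts, best first, with "score" (0 to 1); they miss things now and then, are a little off and sometimes report something else, mostly with a low value. They report only what shows in the picture. A call takes as long as a camera call. They do not tell look-alikes from the thing itself.
- r.spot_in(camera, target): "centre" ([x, y, z] in m, in world coordinates, good to about 4 mm: the middle of the surface that is visible of it).
- r.cut_out(camera, target): "region" (400x640 bool, what is visible of it).
The state is a dict: "time_s": time; "joints": joint angles; "joint_velocities": joint speeds; "effort": joint torques, N m; "tcp_pos": TCP position; "ee_rot": TCP orientation; "wrist_force": force on the tool from outside, world axes, zero at the start; "moment": the same for the moment, N m; "gripper_width": opening from 0.0 (shut) to 1.0 (fully open).
Only numpy, scipy, OpenCV 4.12 (cv2) and the standard library are available. Lean on these libraries where they do the work, as an engineer would, in place of code of your own. Each camera call takes 0.05 s, during which the arm holds its last target.

### The job

Take the combination padlock off the circuit-board case: turn its black dial clockwise, notch by notch, until the white line on it clicks into place at the green mark, and pull the red-handled straight shackle out sideways to its stop. Then lift the unlocked padlock off the staple and present it over the round white check-in scanner: hold it still and level, dial upward, centred about a hand's breadth (10 cm) above the scanner without resting it on anything, and finish while still holding it there. Leave the loose board, the bottle and the brush where they are.

Things in the scene. Friction and masses are not known exactly. Their poses are not given: they have to be found in the camera images.
- lock: Loose brass padlock, 0.5 kg with its parts: block 58 (x) x 68 (y) x 42 (z) mm, origin at the centre of its underside, z up. It sits on the case, straddling a steel staple (36 x 8 mm, 28 mm high) that enters a pocket in its underside with 1 to 2 mm of play; so it cannot turn, and while the shackle is in it cannot be lifted. On its top, at the +x edge, is the green open mark, 9 mm wide, running on down the +x side; small black dots every 30 degrees round the dial.
- dial_grip (a point): Point on the dial's upright axis, 18 mm above the lock's top face (60 mm above its underside) and 10 mm below the dial's top. The dial is a black knurled knob, 40 mm in diameter and 28 mm high, standing at the middle of the lock's top; a white radial line on its top and down its side shows where it points (along the point's +x). It may be gripped from above at any yaw, to turn it and also to carry the lock.
- dial (a joint): Angle of the dial in the lock, rad, growing counter-clockwise from above; 0 when the white line is at the green mark (the only place where the shackle is released, within about 0.15 rad). It starts 2 to 4 notches counter-clockwise of it and can run past it (stops at -1.3 and 2.7). Notches lie every 30 degrees (0.524 rad): a sprung pawl draws the dial into the nearest one (about 0.08 N m from notch to notch), also when it is let go.
- shackle_grip (a point): Point in the red upright handle of the shackle, at the lock's +y side: handle 16 (x) x 14 (y) x 42 mm, with this point on its centre line, 10 mm below its top, 38 mm above the lock's underside and, when shut, 50 mm from the lock's middle (9 mm of free gap between handle and lock). Pinch it from above across x; there is free room to both x sides.
- shackle (a joint): How far the shackle is drawn out, m: 0 shut, 0.024 fully out at its stop. It slides level along the lock's +y, with about 2.5 N of friction, and stays where it is left. Its steel rod clears the staple beyond 0.016. It jams after about 1 to 3 mm when the dial is not at the green mark.
- case: Fixed flat case for circuit boards, origin on the table straight below the staple, i.e. below the lock's start: 240 x 240 mm (x from -60 to +180, y from -120 to +120), 50 mm high, with a blue lid 12 mm higher at x from 33 to 178. The lock stands on a steel strap, its underside 53 mm above the table. The lock and the case have the same yaw at the start, to within the play.
- scanner_top (a point): Centre of the top face of the fixed round white scanner on the table, 100 mm in diameter, 18 mm high, black ring and blue window on top.
- board: Loose gold and green circuit board panel, 70 x 110 x 5 mm, lying at the right of the bench beyond the bottle; origin at the centre of its underside. Bystander.
- bottle: Loose amber bottle with red cap, 52 mm in diameter, 110 mm high, on the right of the bench; origin at the centre of its underside. Bystander.
- brush: Loose brush with pink handle, 170 mm long, lying on the left of the bench along its x. Bystander.
There are look-alikes about, which are no part of the job. What is shaped like the lock but pink or turquoise is not meant. There is more than one size of the part that bears scanner_top; the job needs the smaller.

How it is judged:
By the outcome, as a careful person would: the job done as asked, in the order asked, and still so for the second after the job is handed in, while the arm keeps its last pose, push and grip.
It also fails if it takes over 67 s, if anything falls off the work surface, if the arm or the gripper's body presses on something with over 40 N, if the wrist force passes 120 N, or if a joint passes its speed limit or range.

## Working session

There is one attempt and no reset: what is moved stays moved. The work goes in short steps, Python scripts to look and compute and a tool call to move; the robot and the scene stay as the last step left them, time stands still between calls to the robot, and variables do not carry over. Pictures are saved under pics/ and viewed, and the job is handed in when it is done.

Besides the shell and the picture viewer there is one more tool, called after "Emit:" as name(argument=value, ...), one argument or row to a line, values as JSON. play_rows: Moves the arm, as the interface text tells. Its arguments: {"type":"object","properties":{"deltas":{"type":"array","items":{"type":"array","items":{"type":"number"}}}},"required":["deltas"]}

```bash
mkdir -p pics; python3 - <<'E'
from station import r
import cv2
s=r.sense();print({k:(v if not hasattr(v,'round') else v.round(3)) if not isinstance(v,float) else v for k,v in s.items()},r.pinch_z)
for n in ["scene","side","wrist"]:
    c=r.capture(n);cv2.imwrite(f"pics/a_{n}.png",c["pixels"][:,:,::-1])
    for k in c:
        if k!="pixels":print(n,k,c[k])
    for t in ["lock","dial_grip","shackle_grip","scanner_top","case","bottle","board","brush"]:
        try:print(n,t,[([round(float(x),3) for x in d["centre"]],round(float(d["score"]),2)) for d in r.spot_in(n,t)])
        except Exception as e:print(n,t,e)
E
```

```text
{'time_s': 0.0, 'joints': array([ 1.4818e+01,  2.2090e+01,  3.8100e-01, -2.8000e-02, -6.8412e+01,
       -1.4818e+01]), 'joint_velocities': array([ 0.04 ,  0.005,  0.031, -0.044, -0.152, -0.011]), 'effort': array([ 1.0000e-03, -3.9066e+01,  1.8740e+01,  4.2200e+00,  1.1000e-02,
       -0.0000e+00]), 'tcp_pos': array([0.624, 0.   , 0.221]), 'ee_rot': array([[-0.   , -1.   , -0.002],
       [-1.   ,  0.   , -0.   ],
       [ 0.   ,  0.002, -1.   ]]), 'wrist_force': array([ 0.198, -1.117,  0.283]), 'moment': array([-0.052, -0.004,  0.057]), 'gripper_width': 0.9999305902776702} 0.0187
scene camera_matrix [[366.02607058   0.         321.38071323]
 [  0.         366.02607058 201.75114058]
 [  0.           0.           1.        ]]
scene R [[ 0.78643014  0.61745331 -0.01670449]
 [ 0.45581901 -0.59838783 -0.65890897]
 [-0.41684129  0.51057165 -0.75203719]]
scene t [-0.36900618 -0.17585276  1.45641667]
scene lock [([0.378, -0.296, 0.045], 0.81), ([0.38, -0.164, 0.041], 0.68), ([0.575, -0.186, 0.093], 0.59)]
scene dial_grip [([0.373, -0.296, 0.069], 0.71), ([0.572, -0.179, 0.123], 0.62), ([0.3
[... 1374 characters left out ...]
.           0.           1.        ]]
wrist T_tool_cam [[-9.98118919e-05 -9.52212635e-01 -3.05435897e-01  8.53689645e-02]
 [ 9.99999618e-01  1.70290081e-04 -8.57673321e-04  1.10983164e-03]
 [ 8.68700076e-04 -3.05435866e-01  9.52212254e-01 -1.60703546e-01]
 [ 0.00000000e+00  0.00000000e+00  0.00000000e+00  1.00000000e+00]]
wrist lock [([0.559, -0.142, 0.092], 0.85), ([0.385, -0.136, 0.041], 0.76)]
wrist dial_grip [([0.377, -0.143, 0.063], 0.9)]
wrist shackle_grip [([0.559, -0.131, 0.101], 0.84), ([0.563, -0.145, 0.09], 0.24)]
wrist scanner_top [([0.53, 0.205, 0.016], 0.88), ([0.383, 0.093, 0.025], 0.81)]
wrist case [([0.629, -0.099, 0.063], 0.63)]
wrist bottle []
wrist board []
wrist brush []
```

View pics/a_scene.png

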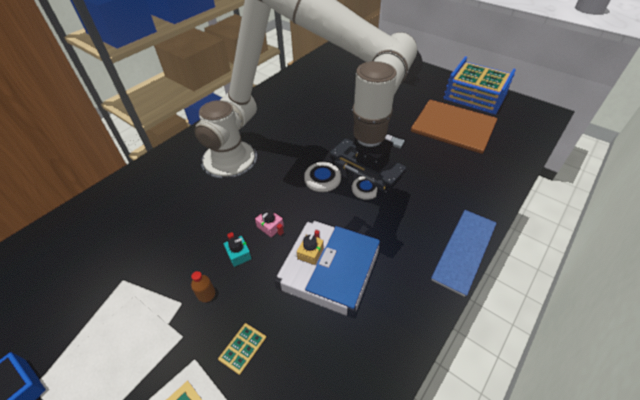

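View pics/a_side.png

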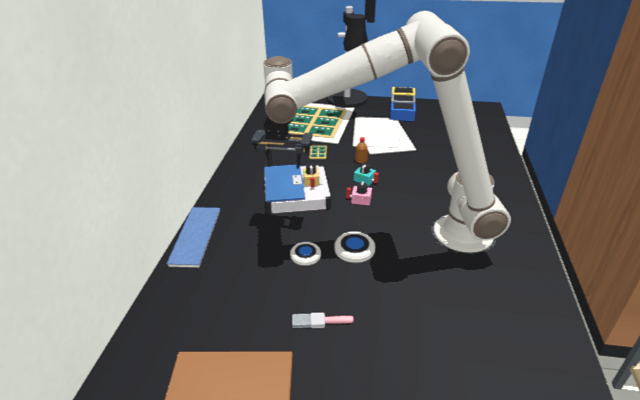

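View pics/a_wrist.png

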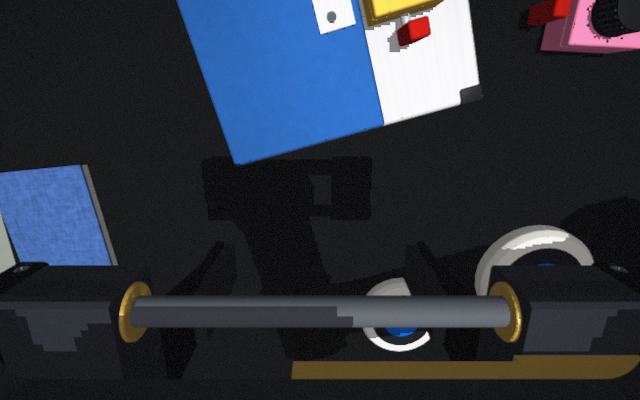

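The small scanner is near (0.525, 0.19). The yellow lock sits on the case near (0.565, -0.17), with a yaw of about 19° judging by the lid edge in the wrist picture. I'll move the wrist camera over it.

Emit:
play_rows(
  deltas=[
    [1.4,1.1,0,0,0,-1.3,87],
    [2.8,2.2,0,0,0,-2.6,87],
    [4.2,3.3,0,0,0,-3.8,87],
    [4.2,3.3,0,0,0,-3.8,87],
    [4.2,3.3,0,0,0,-3.8,87],
  ],
)

```text
time_s: 1.85
tcp_pos: [0.5422, -0.1057, 0.2231]
ee_rot: [[0.324, -0.946, 0.001], [-0.946, -0.324, 0.0], [0.0, -0.001, -1.0]]
wrist_force: [0.8, 0.1, 0.7]
gripper_width: 0.997
```

```bash
cat > h.py <<'E'
from station import r
import cv2,numpy as np
def look(name):
    s=r.sense();c=r.capture("wrist");cv2.imwrite(f"pics/{name}.png",c["pixels"][:,:,::-1])
    return s,c
def ray(s,c,uv,z):
    T=np.array(c["T_tool_cam"]);R=np.array(s["ee_rot"]);p=np.array(s["tcp_pos"])
    K=c["camera_matrix"];d=np.linalg.inv(K)@np.array([uv[0],uv[1],1.])
    d=R@(T[:3,:3]@d);o=R@T[:3,3]+p
    return o+d*(z-o[2])/d[2]
def st(s):
    print("t",round(s["time_s"],2),"tcp",s["tcp_pos"].round(4),"F",s["wrist_force"].round(2),"g",round(s["gripper_width"]*87,1),"j6",s["joints"].round(1),"yaw tool y",np.degrees(np.arctan2(s["ee_rot"][1,1],s["ee_rot"][0,1])).round(2), "z",s["ee_rot"][:,2].round(4))
E
python3 - <<'E'
from h import *
s,c=look("b");st(s)
for t in ["lock","dial_grip","shackle_grip"]:
    print(t,[(d["centre"].round(4) if hasattr(d["centre"],'round') else d["centre"],round(float(d["score"]),2)) for d in r.spot_in("wrist",t)])
E
```

```text
t 1.85 tcp [ 0.5422 -0.1057  0.2231] F [0.77 0.1  0.69] g 86.8 j6 [  5.8  14.9  -9.9   0.  -65.1  13.1] yaw tool y -161.11 z [ 0.0012  0.     -1.    ]
lock [([0.3842, -0.1542, 0.0402], 0.8), ([0.3767, -0.2835, 0.0404], 0.78), ([0.564, -0.1756, 0.0941], 0.74)]
dial_grip [([0.5625, -0.1734, 0.1263], 0.96), ([0.371, -0.2871, 0.0718], 0.94), ([0.3691, -0.1525, 0.0694], 0.64)]
shackle_grip [([0.5546, -0.1342, 0.1036], 0.85), ([0.422, -0.1582, 0.0433], 0.79), ([0.3246, -0.2693, 0.0407], 0.63)]
```

View pics/b.png

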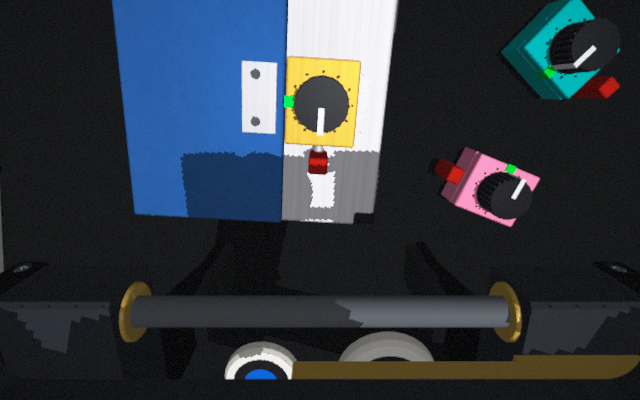

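The white line points along the lock's +y, so the dial is about 90° or 3 notches from the mark. Next I measure the centre and yaw precisely.

```bash
python3 - <<'E'
from h import *
s=r.sense();c=r.capture("wrist");im=c["pixels"]
z=cv2.resize(im[40:230,230:400],None,fx=4.5,fy=3.0*1.0,interpolation=cv2.INTER_CUBIC) if 0 else cv2.resize(im[45:185,260:390],None,fx=4.2,fy=4.2,interpolation=cv2.INTER_CUBIC)
cv2.imwrite("pics/bz.png",z[:,:,::-1])
hsv=cv2.cvtColor(im,cv2.COLOR_RGB2HSV)
y=((hsv[...,0]>18)&(hsv[...,0]<32)&(hsv[...,1]>120)&(hsv[...,2]>80)).astype('uint8')
y[:,:260]=0;y[:,390:]=0;y[200:]=0
n=np.argwhere(y)[:,::-1]
W=np.array([ray(s,c,q,.095)[:2] for q in n])
h=cv2.convexHull((W*1e4).astype('float32'));rr=cv2.minAreaRect(h);print("lock rect",rr)
for m in r.cut_out("wrist","dial_grip"):
    v,u=np.nonzero(m["region"]);print("dialgrip region",len(v),u.mean(),v.mean(),u.min(),u.max(),v.min(),v.max(),m["score"])
g=((hsv[...,0]>50)&(hsv[...,0]<70)&(hsv[...,1]>150)&(hsv[...,2]>120));g[:,:260]=0;g[:,390:]=0;g[200:]=0
v,u=np.nonzero(g);print("green",u.mean(),v.mean(),len(u),ray(s,c,(u.mean(),v.mean()),.095))
red=((hsv[...,0]<8)|(hsv[...,0]>172))&(hsv[...,1]>120)&(hsv[...,2]>60);red[:,:260]=0;red[:,390:]=0;red[200:]=0
v,u=np.nonzero(red);print("red",u.min(),u.max(),v.min(),v.max())
E
```

```text
lock rect ((5644.4658203125, -1763.488037109375), (568.9375, 663.6436767578125), 15.419755935668945)
dialgrip region 2500 322.8776 101.9944 296 350 73 133 0.95
dialgrip region 1998 505.51001001001003 194.13063063063063 478 532 171 218 0.82
dialgrip region 3158 586.5022165927802 45.146928435718806 550 622 17 72 0.66
green 292.2307692307692 99.6923076923077 26 [ 0.58779494 -0.16990679  0.095     ]
red 310 328 149 172
```

View pics/bz.png

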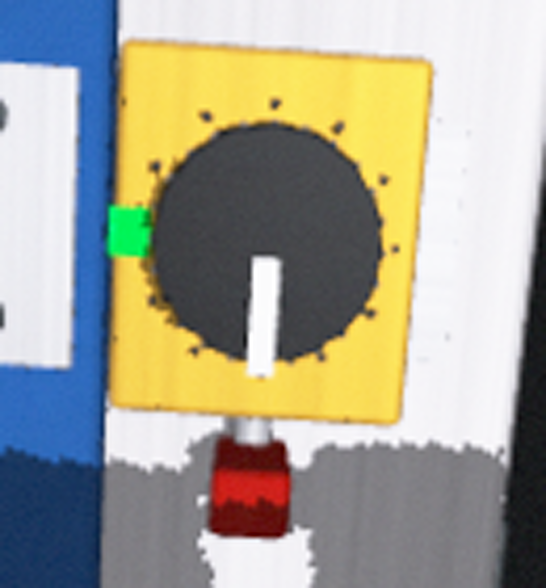

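```bash
cat >> h.py <<'E'
def plan(s,target,yaw):  # target tcp, yaw of tool y (deg), tool down
    R=s["ee_rot"];d=R.T@(np.array(target)-s["tcp_pos"])/0.025
    y0=np.degrees(np.arctan2(R[1,1],R[0,1]));dy=(yaw-y0+180)%360-180
    print("shift units",d.round(2),"wz",round(-dy/5,2))
E
python3 - <<'E'
from h import *
s,c=look("b2");st(s)
print(ray(s,c,(323.6,102.6),.123), "white line", ray(s,c,(323,106.5),.123),ray(s,c,(321.7,133),.123))
print("handle top",ray(s,c,(319.6,150),.101),ray(s,c,(319,162),.101))
plan(s,[.5644,-.1763,.15],60.4-180)
plan(s,[.5644,-.1763,.099],60.4-180)
E
```

```text
t 2.15 tcp [ 0.5431 -0.1042  0.2223] F [ 0.2   1.02 -0.11] g 87.1 j6 [  5.9  15.1  -9.8  -0.  -65.2  13.1] yaw tool y -160.94 z [-3.e-04 -0.e+00 -1.e+00]
[ 0.56402643 -0.17679614  0.123     ] white line [ 0.56354448 -0.17410959  0.123     ] [ 0.55825712 -0.15604206  0.123     ]
handle top [ 0.55444892 -0.14021102  0.101     ] [ 0.55170307 -0.13075663  0.101     ]
shift units [3.   0.13 2.89] wz -8.27
shift units [3.   0.13 4.93] wz -8.27
```

Emit:
play_rows(
  deltas=[
    [1.0,0,0.6,0,0,-1.7,56],
    [2.0,0.1,1.2,0,0,-3.4,56],
    [3.0,0.1,1.8,0,0,-5.1,56],
    [3.0,0.1,2.4,0,0,-6.8,56],
    [3.0,0.1,2.8,0,0,-8.3,56],
    [3.0,0.1,2.8,0,0,-8.3,56],
  ],
)

```text
time_s: 2.8
tcp_pos: [0.5637, -0.1764, 0.1505]
ee_rot: [[0.87, -0.493, -0.004], [-0.493, -0.87, 0.001], [-0.004, 0.002, -1.0]]
wrist_force: [0.5, -0.8, -0.6]
gripper_width: 0.656
```

```bash
python3 - <<'E'
from h import *
s,c=look("c");st(s)
a=r.capture("scene")["pixels"][200:290,260:400];b=r.capture("side")["pixels"][130:230,240:400]
a=cv2.resize(a,None,fx=4,fy=4);b=cv2.resize(b,None,fx=4,fy=4)[:360,:]
cv2.imwrite("pics/c2.png",cv2.resize(np.hstack([a[:360],b[:360]]),(800,245))[:,:,::-1])
E
```

```text
t 2.8 tcp [ 0.5637 -0.1764  0.1505] F [ 0.54 -0.78 -0.59] g 57.0 j6 [ -1.7  22.3 -10.2  -0.  -57.8  62.2] yaw tool y -119.52 z [-4.2e-03  6.0e-04 -1.0e+00]
```

View pics/c.png

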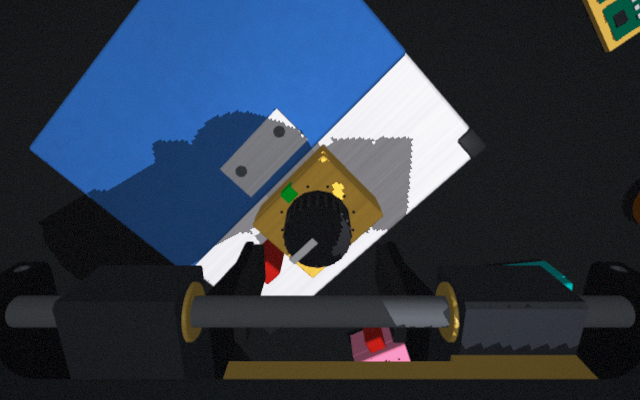

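View pics/c2.png

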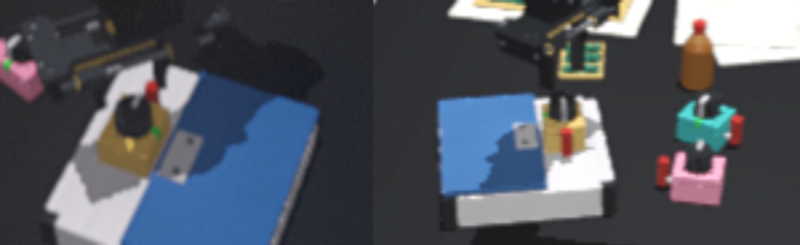

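Emit:
play_rows(
  deltas=[
    [0,0,0.6,0,0,0,56],
    [0,0,1.3,0,0,0,56],
    [0,0,1.9,0,0,0,56],
    [0,0,2.15,0,0,0,56],
    [0,0,2.15,0,0,0,56],
    [0,0,2.15,0,0,0,30],
    [0,0,2.15,0,0,0,30],
    [0,0,2.15,0,0,0,30],
    [0,0,2.15,0,0,0,30],
    [0,0,2.15,0,0,0,30],
    [0,0,2.15,0,0,0,30],
  ],
)

```text
time_s: 4.05
tcp_pos: [0.5655, -0.1765, 0.0996]
ee_rot: [[0.871, -0.492, 0.002], [-0.492, -0.871, -0.0], [0.002, -0.001, -1.0]]
wrist_force: [1.0, 1.4, 3.8]
gripper_width: 0.448
```

Emit:
play_rows(
  deltas=[
    [0,0,0,0,0,1.5,30],
    [0,0,0,0,0,3.0,30],
    [0,0,0,0,0,4.5,30],
    [0,0,0,0,0,6.0,30],
    [0,0,0,0,0,6.0,30],
    [0,0,0,0,0,7.5,30],
    [0,0,0,0,0,9.0,30],
    [0,0,0,0,0,10.5,30],
    [0,0,0,0,0,12.0,30],
    [0,0,0,0,0,12.0,30],
  ],
)

```text
time_s: 5.05
tcp_pos: [0.5644, -0.1766, 0.0996]
ee_rot: [[0.01, -1.0, -0.0], [-1.0, -0.01, 0.0], [-0.0, 0.0, -1.0]]
wrist_force: [-0.7, 2.6, 5.6]
gripper_width: 0.452
```

Emit:
play_rows(
  deltas=[
    [0,0,0,0,0,1.5,30],
    [0,0,0,0,0,3.0,30],
    [0,0,0,0,0,4.5,30],
    [0,0,0,0,0,6.0,30],
    [0,0,0,0,0,6.0,30],
    [0,0,0,0,0,6.0,30],
  ],
)

```text
time_s: 5.65
tcp_pos: [0.5642, -0.1766, 0.0996]
ee_rot: [[-0.49, -0.872, -0.001], [-0.872, 0.49, -0.0], [0.0, 0.0, -1.0]]
wrist_force: [-1.7, 3.2, 6.6]
gripper_width: 0.45
```

```bash
python3 - <<'E'
from h import *
s,c=look("d");st(s);print(s["moment"])
E
```

```text
t 5.65 tcp [ 0.5642 -0.1766  0.0996] F [-1.66  3.16  6.62] g 39.2 j6 [ -1.7  25.3 -13.7   0.  -51.1 -27.6] yaw tool y 150.68 z [-6.e-04 -1.e-04 -1.e+00]
[ 0.92748629  0.45387377 -0.09293636]
```

View pics/d.png

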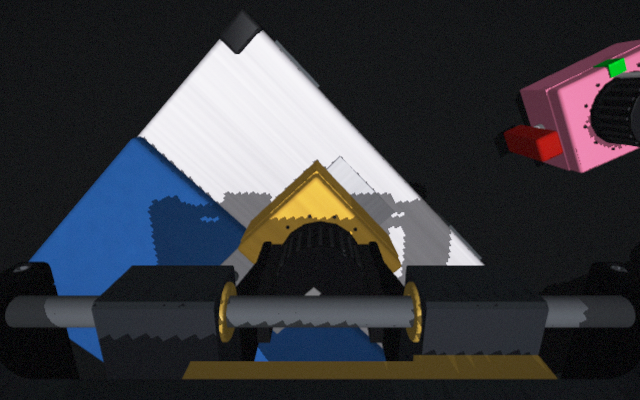

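Emit:
play_rows(
  deltas=[
    [0,0,0,0,0,0,56],
    [0,0,0,0,0,0,56],
    [0,0,0,0,0,0,56],
    [0,0,-0.8,0,0,0,56],
    [0,0,-1.6,0,0,0,56],
    [-0.3,0.3,-2.0,0,0,-1.6,50],
    [-0.6,0.6,-2.0,0,0,-3.2,45],
    [-1.0,1.0,-2.0,0,0,-4.8,45],
    [-1.4,1.4,-2.0,0,0,-6.4,45],
    [-1.42,1.42,-2.0,0,0,-8.0,45],
    [-1.42,1.42,-2.0,0,0,-9.0,45],
    [-1.42,1.42,-2.0,0,0,-9.0,45],
  ],
)

```text
time_s: 6.9
tcp_pos: [0.5508, -0.1284, 0.1483]
ee_rot: [[0.268, -0.963, -0.001], [-0.963, -0.268, -0.0], [-0.0, 0.001, -1.0]]
wrist_force: [-0.0, -0.1, -0.8]
gripper_width: 0.512
```

```bash
python3 - <<'E'
from h import *
s,c=look("e");st(s)
z=cv2.resize(c["pixels"][60:330,170:470],None,fx=2.2,fy=2.2,interpolation=cv2.INTER_CUBIC)
cv2.imwrite("pics/ez.png",z[:,:,::-1])
E
```

```text
t 6.9 tcp [ 0.5508 -0.1284  0.1483] F [-0.01 -0.05 -0.76] g 44.5 j6 [  3.3  20.  -14.1   0.  -56.   12.2] yaw tool y -164.47 z [-1.1e-03 -1.0e-04 -1.0e+00]
```

View pics/ez.png

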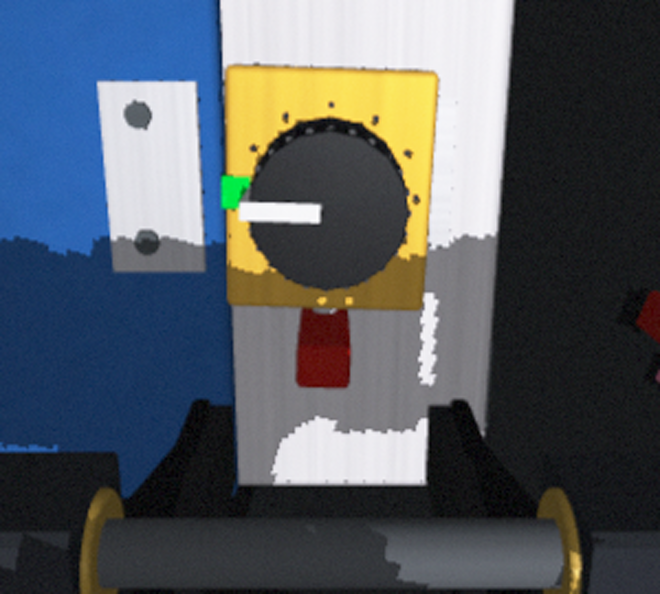

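```bash
python3 - <<'E'
from h import *
s=r.sense();c=r.capture("wrist");st(s)
for uv in [(297,310),(350,310),(297,345),(350,345)]:
    p=ray(s,c,(uv[0]/2.2+170,uv[1]/2.2+60),.101)
    print(p.round(4),"tool",(s["ee_rot"].T@(p-s["tcp_pos"])).round(4))
for uv in [(232,66),(437,72),(421,308),(228,304)]:
    p=ray(s,c,(uv[0]/2.2+170,uv[1]/2.2+60),.095)
    print(p.round(4),"tool",(s["ee_rot"].T@(p-s["tcp_pos"])).round(4))
E
```

```text
t 6.95 tcp [ 0.5508 -0.1285  0.1484] F [-0.39 -0.64 -0.26] g 45.1 j6 [  3.3  20.  -14.1   0.  -56.   12.1] yaw tool y -164.58 z [-1.e-03 -1.e-04 -1.e+00]
[ 0.5634 -0.144   0.101 ] tool [ 0.0183 -0.0081  0.0473]
[ 0.5489 -0.148   0.101 ] tool [0.0183 0.0069 0.0474]
[ 0.5607 -0.1337  0.101 ] tool [ 0.0077 -0.0082  0.0473]
[ 0.546  -0.1378  0.101 ] tool [0.0077 0.007  0.0474]
[ 0.597  -0.2031  0.095 ] tool [ 0.0843 -0.0247  0.0533]
[ 0.5441 -0.2161  0.095 ] tool [0.0828 0.0297 0.0534]
[ 0.5285 -0.1522  0.095 ] tool [0.017  0.0278 0.0534]
[ 0.583  -0.1385  0.095 ] tool [ 0.0182 -0.0284  0.0533]
```

Emit:
play_rows(
  deltas=[
    [0,0,0.8,0,0,0,45],
    [0,0,1.6,0,0,0,45],
    [0,0,2.4,0,0,0,45],
    [0,0,3.1,0,0,0,45],
    [0,0,3.1,0,0,0,8],
    [0,0,3.1,0,0,0,8],
    [0,0,3.1,0,0,0,8],
    [0,0,3.1,0,0,0,8],
    [0,0,3.1,0,0,0,8],
    [0,0,3.1,0,0,0,8],
    [0,0,3.1,0,0,0,8],
    [0,0,3.1,0,0,0,8],
  ],
)

```text
time_s: 8.2
tcp_pos: [0.5518, -0.1283, 0.0722]
ee_rot: [[0.268, -0.964, 0.002], [-0.964, -0.268, -0.0], [0.001, -0.002, -1.0]]
wrist_force: [-0.7, 1.0, 6.0]
gripper_width: 0.178
```

Emit:
play_rows(
  deltas=[
    [-0.2,0,0,0,0,0,8],
    [-0.4,0,0,0,0,0,8],
    [-0.6,0,0,0,0,0,8],
    [-0.8,0,0,0,0,0,8],
    [-0.9,0,0,0,0,0,8],
    [-1.0,0,0,0,0,0,8],
    [-1.0,0,0,0,0,0,8],
  ],
)

```text
time_s: 8.9
tcp_pos: [0.5451, -0.104, 0.0718]
ee_rot: [[0.268, -0.963, 0.002], [-0.963, -0.268, -0.0], [0.001, -0.001, -1.0]]
wrist_force: [1.0, -1.0, 5.5]
gripper_width: 0.18
```

```bash
python3 - <<'E'
from h import *
s,c=look("f");st(s)
z=cv2.resize(c["pixels"][20:330,170:470],None,fx=2,fy=1.9,interpolation=cv2.INTER_CUBIC)
cv2.imwrite("pics/fz.png",z[:,:,::-1])
E
```

```text
t 8.9 tcp [ 0.5451 -0.104   0.0718] F [ 0.99 -1.01  5.46] g 15.7 j6 [  6.   24.2 -20.6   0.  -45.    9.6] yaw tool y -164.43 z [ 1.6e-03 -4.0e-04 -1.0e+00]
```

View pics/fz.png

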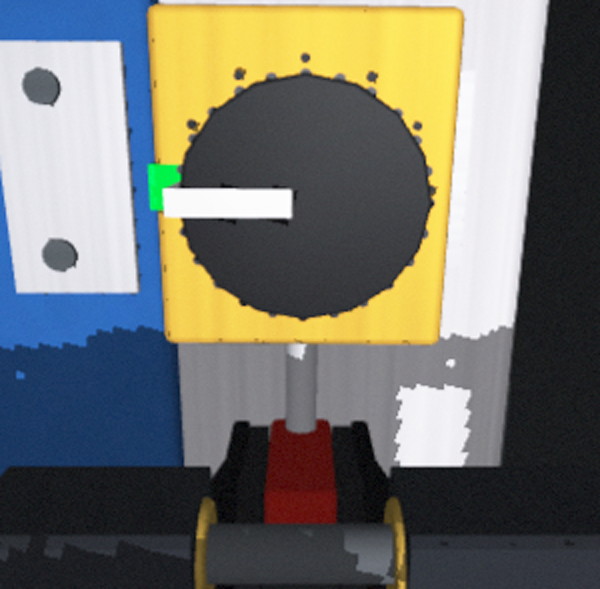

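It slid out freely, but there is no clear sign of the stop. I'll pull a few more mm and watch the force.

Emit:
play_rows(
  deltas=[
    [-0.08,0,0,0,0,0,8],
    [-0.08,0,0,0,0,0,8],
  ],
)

```text
time_s: 9.15
tcp_pos: [0.5448, -0.1036, 0.0718]
ee_rot: [[0.269, -0.963, 0.002], [-0.963, -0.269, -0.002], [0.003, -0.001, -1.0]]
wrist_force: [2.9, -8.9, 3.8]
gripper_width: 0.182
```

Emit:
play_rows(
  deltas=[
    [-0.06,0,0,0,0,0,8],
    [-0.06,0,0,0,0,0,8],
  ],
)

```text
time_s: 9.35
tcp_pos: [0.5447, -0.1035, 0.0718]
ee_rot: [[0.269, -0.963, 0.002], [-0.963, -0.269, -0.004], [0.004, -0.001, -1.0]]
wrist_force: [5.1, -14.0, 2.9]
gripper_width: 0.18
```

The stop is confirmed: the force rose to about 14 N and the tool moved less than 1 mm. Now I relax the pull, release and rise.

Emit:
play_rows(
  deltas=[
    [0.12,0,0,0,0,0,8],
    [0.12,0,0,0,0,0,40],
    [0.12,0,0,0,0,0,45],
    [0.12,0,0,0,0,0,50],
    [0.12,0,-0.8,0,0,0,56],
    [0.12,0,-1.8,0,0,0,56],
    [0.12,0,-2.8,0,0,0,56],
    [0.12,0,-3.2,0,0,0,56],
    [0.12,0,-3.2,0,0,0,56],
  ],
)

```text
time_s: 10.25
tcp_pos: [0.5448, -0.1034, 0.1522]
ee_rot: [[0.267, -0.964, 0.002], [-0.964, -0.267, 0.0], [0.0, -0.002, -1.0]]
wrist_force: [-0.3, 0.8, 0.3]
gripper_width: 0.639
```

```bash
python3 - <<'E'
from h import *
s,c=look("g");st(s)
im=c["pixels"]
cv2.imwrite("pics/gz.png",cv2.resize(im[20:300,170:470],None,fx=2,fy=2,interpolation=cv2.INTER_CUBIC)[:,:,::-1])
hsv=cv2.cvtColor(im,cv2.COLOR_RGB2HSV)
y=((hsv[...,0]>18)&(hsv[...,0]<32)&(hsv[...,1]>120)&(hsv[...,2]>60)).astype('uint8')
y[:,:230]=0;y[:,410:]=0;y[240:]=0
n,l,stt,ce=cv2.connectedComponentsWithStats(y);k=1+stt[1:,4].argmax()
q=np.argwhere(l==k)[:,::-1]
W=np.array([ray(s,c,p,.095)[:2] for p in q]);print(cv2.minAreaRect((W*1e4).astype('float32')))
E
```

```text
t 10.25 tcp [ 0.5448 -0.1034  0.1522] F [-0.29  0.78  0.31] g 55.6 j6 [  6.   18.7 -15.4  -0.  -55.7   9.5] yaw tool y -164.49 z [ 2.2e-03  5.0e-04 -1.0e+00]
((5632.162109375, -1758.3515625), (567.900390625, 662.6932373046875), 15.289556503295898)
```

View pics/gz.png

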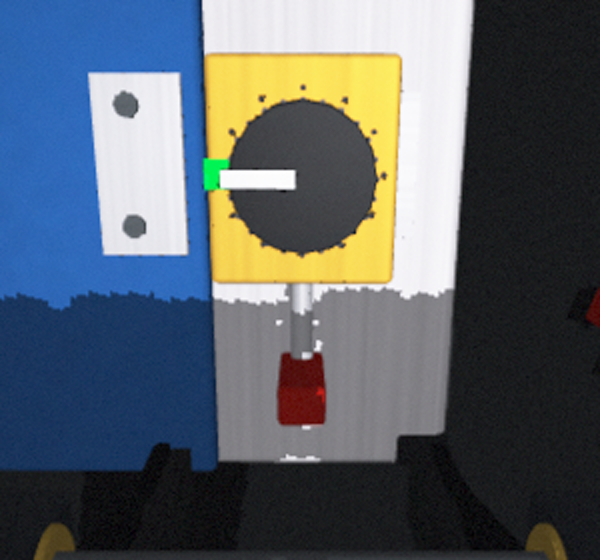

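Dial line is at the mark and the shackle is out. Now I regrip the dial at the same yaw.

Emit:
play_rows(
  deltas=[
    [1.0,0,0,0,0,0,60],
    [2.0,0.04,0,0,0,0,60],
    [3.0,0.04,0,0,0,0,60],
    [3.0,0.04,0.5,0,0,0,60],
    [3.0,0.04,1.2,0,0,0,60],
    [3.0,0.04,1.8,0,0,0,60],
    [3.0,0.04,2.12,0,0,0,60],
    [3.0,0.04,2.12,0,0,0,30],
    [3.0,0.04,2.12,0,0,0,30],
    [3.0,0.04,2.12,0,0,0,30],
    [3.0,0.04,2.12,0,0,0,30],
    [3.0,0.04,2.12,0,0,0,30],
  ],
)

```text
time_s: 11.5
tcp_pos: [0.5636, -0.176, 0.0981]
ee_rot: [[0.267, -0.964, 0.001], [-0.964, -0.267, 0.0], [-0.0, -0.001, -1.0]]
wrist_force: [1.4, 1.4, -2.0]
gripper_width: 0.458
```

Emit:
play_rows(
  deltas=[
    [0,0,0,0,0,0,30],
    [0,0,-0.2,0,0,0,30],
    [0,0,-0.4,0,0,0,30],
    [0,0,-0.7,0,0,0,30],
    [0,0,-1.0,0,0,0,30],
    [0,0,-1.4,0,0,0,30],
    [0,0,-1.8,0,0,0,30],
    [0,0,-2.4,0,0,0,30],
    [0,0,-3.0,0,0,0,30],
    [0,0,-3.6,0,0,0,30],
    [0,0,-4.0,0,0,0,30],
    [0,0,-4.0,0,0,0,30],
  ],
)

```text
time_s: 12.7
tcp_pos: [0.5641, -0.1765, 0.2005]
ee_rot: [[0.267, -0.964, 0.004], [-0.964, -0.267, -0.001], [0.002, -0.003, -1.0]]
wrist_force: [0.3, -0.7, -5.2]
gripper_width: 0.455
```

```bash
python3 - <<'E'
from h import *
s,c=look("k");st(s);print(s["moment"])
a=r.capture("scene");cv2.imwrite("pics/k2.png",np.vstack([a["pixels"][100:330,220:450]]).repeat(2,0).repeat(2,1)[:,:,::-1])
for n in ["wrist","scene"]:
  print(n,[(np.round(d["centre"],4),round(float(d["score"]),2)) for d in r.spot_in(n,"scanner_top")])
b=r.capture("side");im=b["pixels"];print("side",[(np.round(d["centre"],4),round(float(d["score"]),2)) for d in r.spot_in("side","scanner_top")])
cv2.imwrite("pics/k3.png",cv2.resize(im[100:300,220:440],None,fx=3,fy=3)[:,:,::-1])
E
```

```text
t 12.7 tcp [ 0.5641 -0.1765  0.2005] F [ 0.27 -0.66 -5.2 ] g 39.6 j6 [ -1.7  19.6  -6.6   0.  -63.6  17.2] yaw tool y -164.49 z [ 3.6e-03 -6.0e-04 -1.0e+00]
[-0.10988057 -0.0784143  -0.01335515]
wrist []
scene [(array([0.5272, 0.1811, 0.0223]), 0.89), (array([0.4016, 0.1587, 0.0252]), 0.83)]
side [(array([0.5199, 0.2019, 0.0171]), 0.65), (array([0.3597, 0.1547, 0.0271]), 0.57), (array([ 0.5513, -0.1517,  0.1929]), 0.52)]
```

View pics/k2.png

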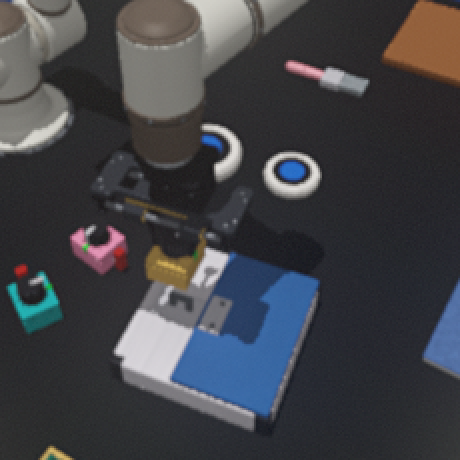

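View pics/k3.png

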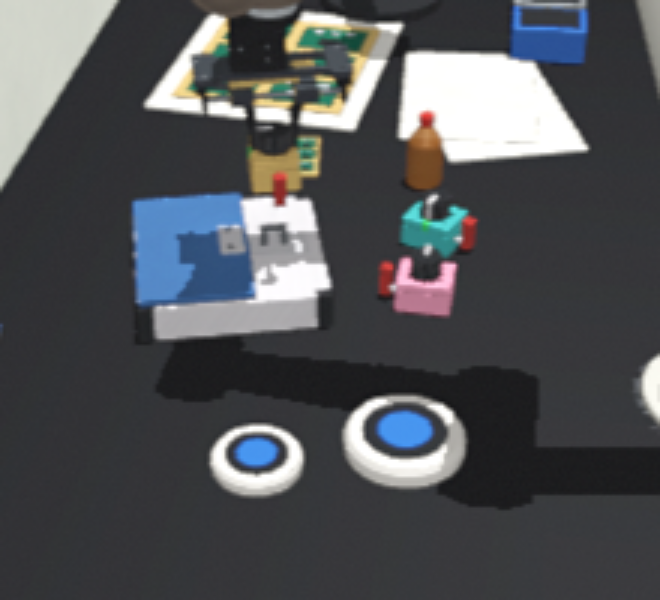

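View pics/k.png

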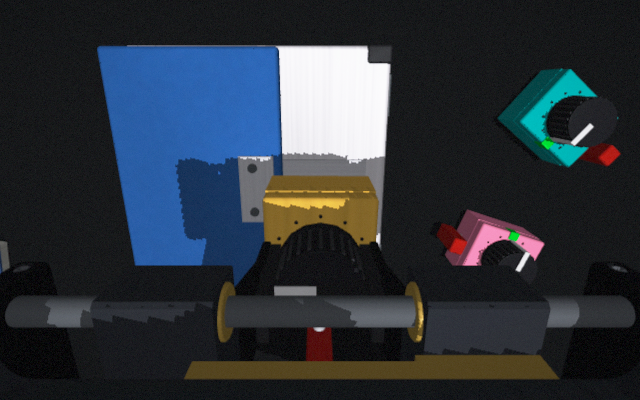

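The lock is lifted clear and the staple shows on the case. Next I locate the small scanner by its blue window in both fixed cameras.

```bash
python3 - <<'E'
from h import *
def fray(c,uv,z):
    R=np.array(c["R"]);t=np.array(c["t"]);o=-R.T@t;d=R.T@np.linalg.inv(c["camera_matrix"])@np.array([*uv,1.]);return o+d*(z-o[2])/d[2]
for n,box in [("scene",(345,385,175,205)),("side",(285,325,235,270))]:
    c=r.capture(n);im=c["pixels"];hsv=cv2.cvtColor(im,cv2.COLOR_RGB2HSV)
    m=((hsv[...,0]>95)&(hsv[...,0]<125)&(hsv[...,1]>120)&(hsv[...,2]>100))
    k=np.zeros_like(m);k[box[2]:box[3],box[0]:box[1]]=1
    v,u=np.nonzero(m&k);print(n,len(u),u.mean(),v.mean(),fray(c,(u.mean(),v.mean()),.018))
    w=((hsv[...,1]<60)&(hsv[...,2]>110))&k
    v,u=np.nonzero(w);print("white",u.min(),u.max(),v.min(),v.max(),fray(c,((u.min()+u.max())/2,(v.min()+v.max())/2),.012))
E
```

```text
scene 108 365.60185185185185 184.84259259259258 [0.52480668 0.18798095 0.018     ]
white 352 379 176 198 [0.52765301 0.18383438 0.012     ]
side 122 304.9754098360656 250.45081967213116 [0.52607068 0.18865933 0.018     ]
white 290 320 241 264 [0.52557058 0.19199472 0.012     ]
```

Emit:
play_rows(
  deltas=[
    [-0.2,0,0,0,0,0,30],
    [-0.6,-0.1,0,0,0,0,30],
    [-1.2,-0.2,0,0,0,0,30],
    [-1.9,-0.3,0,0,0,0,30],
    [-2.6,-0.4,0,0,0,0,30],
    [-3.3,-0.55,0,0,0,0,30],
    [-4.0,-0.65,0,0,0,0,30],
    [-4.7,-0.8,0,0,0,0,30],
    [-5.4,-0.9,0,0,0,0,30],
    [-6.1,-1.0,0,0,0,0,30],
    [-6.8,-1.15,0,0,0,0,30],
    [-7.5,-1.25,0,0,0,0,30],
  ],
)

```text
time_s: 14.3
tcp_pos: [0.5429, 0.0147, 0.1985]
ee_rot: [[0.268, -0.963, 0.0], [-0.963, -0.268, 0.0], [-0.0, -0.001, -1.0]]
wrist_force: [0.6, -0.2, -5.2]
gripper_width: 0.462
```

Emit:
play_rows(
  deltas=[
    [-0.7,-0.1,0,0,0,0,30],
    [-1.4,-0.23,0,0,0,0,30],
    [-2.1,-0.35,0,0,0,0,30],
    [-2.8,-0.47,0.1,0,0,0,30],
    [-3.5,-0.6,0.3,0,0,0,30],
    [-4.2,-0.7,0.5,0,0,0,30],
    [-4.9,-0.82,0.7,0,0,0,30],
    [-5.6,-0.93,0.9,0,0,0,30],
    [-6.2,-1.03,1.1,0,0,0,30],
    [-6.6,-1.1,1.25,0,0,0,30],
    [-6.9,-1.14,1.35,0,0,0,30],
    [-6.97,-1.16,1.4,0,0,0,30],
  ],
)

```text
time_s: 15.5
tcp_pos: [0.5245, 0.1891, 0.163]
ee_rot: [[0.268, -0.963, -0.0], [-0.963, -0.268, -0.0], [0.0, 0.0, -1.0]]
wrist_force: [-0.3, -0.4, -6.7]
gripper_width: 0.456
```

Emit:
play_rows(
  deltas=[
    [0,0,0,0,0,0,30],
    [0,0,0,0,0,0,30],
    [0,0,0,0,0,0,30],
  ],
)

```text
time_s: 15.8
tcp_pos: [0.525, 0.1879, 0.1635]
ee_rot: [[0.266, -0.964, 0.0], [-0.964, -0.266, 0.0], [0.0, -0.0, -1.0]]
wrist_force: [0.5, -0.0, -4.3]
gripper_width: 0.459
```

```bash
python3 - <<'E'
from h import *
s,c=look("m");st(s);print(s["moment"])
A=r.capture("scene")["pixels"];B=r.capture("side")["pixels"]
cv2.imwrite("pics/m2.png",cv2.resize(A[100:300,250:450],None,fx=3,fy=3)[:,:,::-1])
cv2.imwrite("pics/m3.png",cv2.resize(B[140:330,210:410],None,fx=3,fy=3)[:,:,::-1])
for n in ["scene","side"]:
  for t in ["lock","dial_grip","shackle_grip"]: print(n,t,[(np.round(d["centre"],4),round(float(d["score"]),2)) for d in r.spot_in(n,t)])
E
```

```text
t 15.8 tcp [0.525  0.1879 0.1635] F [ 0.47 -0.05 -4.34] g 39.9 j6 [ 36.4  18.4 -14.1   0.  -57.5 -20.9] yaw tool y -164.55 z [ 3.e-04  1.e-04 -1.e+00]
[-0.05204591 -0.02644741  0.02657284]
scene lock [(array([ 0.3764, -0.2987,  0.0418]), 0.85), (array([ 0.3803, -0.1616,  0.0411]), 0.79), (array([0.5303, 0.1704, 0.1563]), 0.58)]
scene dial_grip [(array([ 0.3707, -0.2979,  0.07  ]), 0.74), (array([ 0.3733, -0.1523,  0.0728]), 0.56), (array([0.5306, 0.1774, 0.1901]), 0.45)]
scene shackle_grip [(array([ 0.4173, -0.155 ,  0.0368]), 0.62)]
side lock [(array([ 0.3667, -0.1289,  0.0391]), 0.72), (array([ 0.3638, -0.2714,  0.0388]), 0.72), (array([0.5163, 0.2141, 0.1607]), 0.68)]
side dial_grip [(array([ 0.362 , -0.1348,  0.061 ]), 0.66), (array([ 0.3664, -0.2788,  0.0674]), 0.65), (array([0.5209, 0.1993, 0.1856]), 0.44)]
side shackle_grip [(array([ 0.3147, -0.2737,  0.0297]), 0.6), (array([0.505 , 0.2651, 0.1499]), 0.51), (array([ 0.411 , -0.1436,  0.0277]), 0.37)]
```

View pics/m2.png

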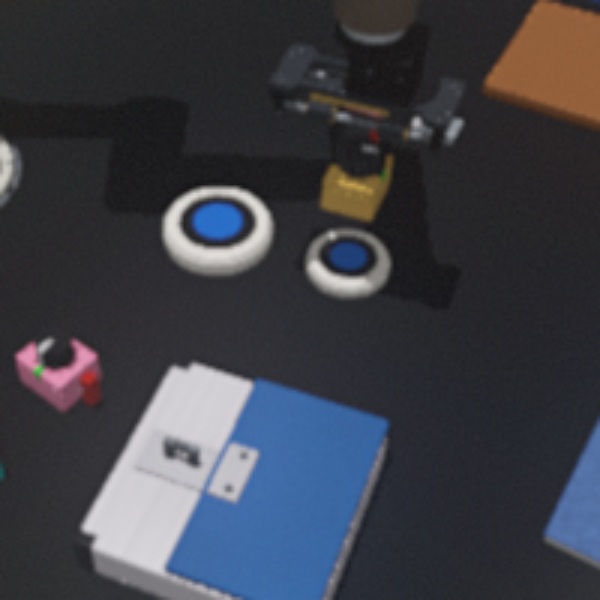

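View pics/m3.png

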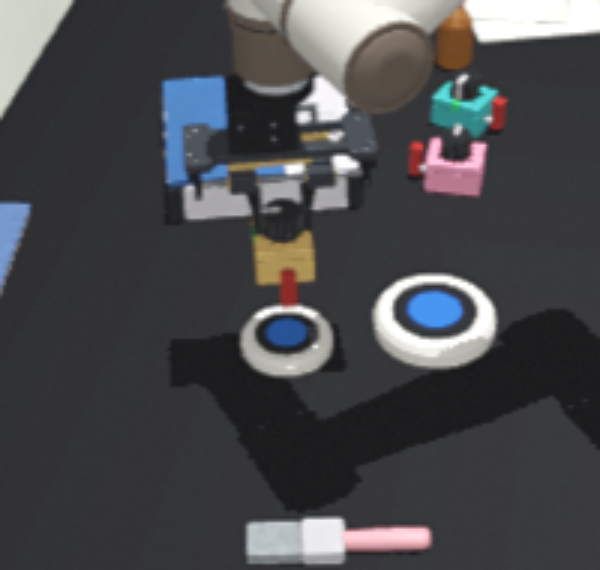

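View pics/m.png

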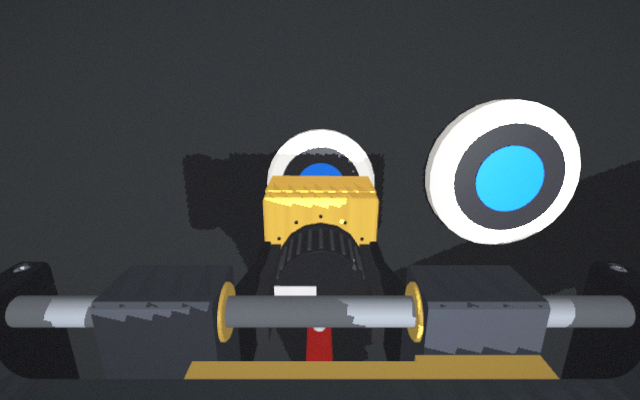

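```bash
python3 - <<'E'
from h import *
s=r.sense();st(s);c=r.capture("wrist");T=np.linalg.inv(c["T_tool_cam"]);K=c["camera_matrix"]
for p in [(.034,-.029,.0035),(.034,.029,.0035),(.034,-.029,.0455),(.034,.029,.0455)]:
    q=T[:3,:3]@np.array(p)+T[:3,3];q=K@q;print(p,(q[:2]/q[2]).round(1))
# scanner predicted rim
R=s["ee_rot"]
P=np.array([[.5255+.05*np.cos(a),.1883+.05*np.sin(a),.018] for a in np.linspace(0,6.28,200)])
q=(T[:3,:3]@(R.T@(P-s["tcp_pos"]).T)).T+T[:3,3];q=q@K.T;q=q[:,:2]/q[:,2:];print(q.min(0),q.max(0))
cv2.imwrite("pics/n.png",cv2.resize(c["pixels"][110:270,230:410],None,fx=4,fy=3.7)[:,:,::-1])
E
```

```text
t 16.25 tcp [0.5248 0.1884 0.1633] F [-0.39  0.05 -5.76] g 39.9 j6 [ 36.4  18.4 -14.1   0.  -57.5 -20.9] yaw tool y -164.5 z [ 1.e-04  0.e+00 -1.e+00]
(0.034, -0.029, 0.0035) [258.3 197.8]
(0.034, 0.029, 0.0035) [376.4 197.8]
(0.034, -0.029, 0.0455) [270.  177.2]
(0.034, 0.029, 0.0455) [365.8 177.2]
[262.68121813 130.99052417] [373.13776493 237.64635141]
```

View pics/n.png

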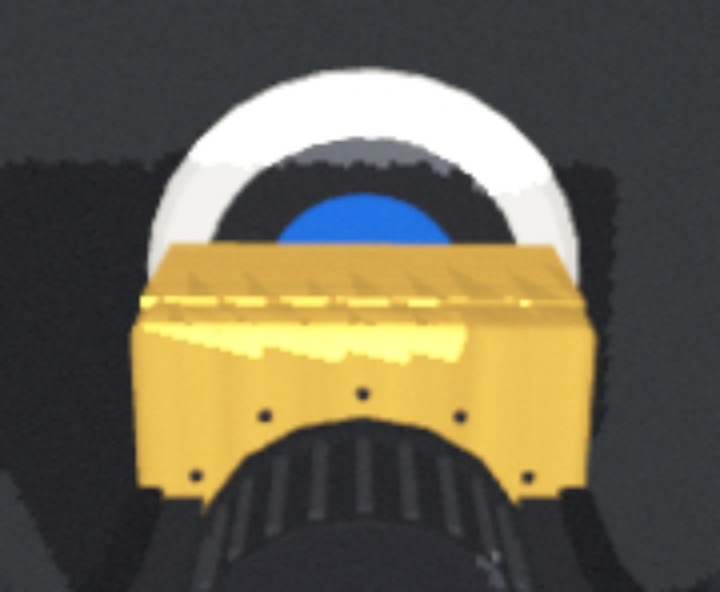

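```bash
python3 - <<'E'
from h import *
print(r.finish_job());st(r.sense())
E
```

```text
the job is handed in; nothing more can be done
None
the job is handed in; nothing more can be done
```

The padlock is off the case and was being held over the small scanner when I handed the job in, at about 16.3 s on the robot's clock.

- **Unlocking:** I turned the dial clockwise three notches, and the picture showed its white line at the green mark. I then drew the shackle out about 25 mm to its stop. Pulling further raised the force to about 14 N with almost no movement.
- **Lifting:** I gripped the dial again without turning it, lifted the lock off the staple and carried it over. The wrist force was about 5 N, which fits a 0.5 kg lock.
- **Final hold:** The tool stood at (0.525, 0.188), and I measured the scanner's centre at (0.5255, 0.188). The lock's underside was at about z = 0.118 m, which is 10 cm above the scanner's top. Its edges in the wrist picture fell within about 2 pixels of a level lock. Everything in that picture, lock and scanner alike, sat 3 to 4 pixels to one side, which I put down to camera calibration.
- **Disagreements:** The network's scanner positions differed by up to about 2 cm between cameras, so I used the blue window seen in the two fixed cameras, which agreed to about 1 mm.
- **Not checked:** I did not measure the dial angle or the shackle position again after carrying the lock. The last wrist pictures showed the white line still pointing the same way. I sent no move near the board, bottle or brush, but did not measure their positions at the end.

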